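# Tare the counting scale for an empty tin

### The job

Tare the counting scale for the empty tin: with the fingertips, push the tin along the scale's deck onto the steel pan until it stands against the end stop, then reach into the round well of the small keypad block, press the sunken key fully down, keep it down for about two seconds and let it come back up. Only push the tin: do not lift it or tip it over. Do not press the key in the square well, and leave everything else on the bench where it stands.

Things in the scene. Friction and masses are not known exactly. Their poses are not given: they have to be found in the camera images.
- scale: Counting scale fixed to the bench: grey housing 170 mm (own x) by 360 mm (own y), flat level deck 50 mm above the bench. Origin: centre of its underside, own z up. Guide rails 11 mm high above the deck run along both long edges, inner faces at own x = -64 and +64 mm. Deck half y > -5 mm is the steel pan; the other half is a grey plate level with it; the -y end is open.
- stop (a point): Middle of the inner face of the scale's aluminium end stop, at deck height (scale's own x 0, y 165 mm, z 50 mm). The stop crosses the pan's +y end, 33 mm high above the deck.
- display (a point): Middle of the top of the display head, 68 mm above the bench: a grey box 35 mm (scale's own x) by 140 mm (own y) beside the pan, its centre at the scale's own x 118, y 80 mm; do not run into it.
- tin: Empty open-topped steel tin, a plain upright cylinder, outside diameter 84 mm, height 60 mm, wall 3 mm, about 0.12 kg, loose. Origin: centre of its underside; own z is up. It starts on the grey half of the deck. Against the end stop its origin is at 123 mm along the scale's own y.
- round_pad: Keypad with the ROUND well, the one to use: grey block 100 x 100 x 60 mm high, fixed. Origin: centre of its underside, own z up. In the middle of its top is a vertical round well, 48 mm in diameter, 34 mm deep, with a white round key 32 mm in diameter in it; the key's top is 14 mm below the rim at rest, 22 mm fully pressed. The two keypads may be swapped.
- round_key_top (a point): Centre of the top face of the round key, on the axis of the well (moves with the key; 46 mm above the bench at rest).
- round_key (a joint): Travel of the round key: 0 at rest, 0.008 m fully down. A spring resists with about 0.7 N at first and 6.3 N fully down and brings it back up; the stop at the bottom is rigid.
- square_pad: Keypad with the SQUARE well, to be left alone: the same grey block 100 x 100 x 60 mm high, fixed, but its well is 48 mm square and holds a white square key 30 mm wide. Origin: centre of its underside.
- square_key (a joint): Travel of the square key: 0 at rest, 0.008 m fully down; not to be pressed.
- jar: Bystander: glass jar with steel cap, 60 mm in diameter, 80 mm high, loose. Origin: centre of its underside.
- spray_can: Bystander: spray can, 60 mm in diameter, 170 mm high, loose. Origin: centre of its underside.
- screwdriver: Bystander: screwdriver lying along its own x, 180 mm long. Origin: underside, near its middle.
- wrench: Bystander: open spanner lying along its own x, 170 mm long. Origin: underside, near its middle.
- carton: Bystander: cardboard carton 70 x 100 x 60 mm high, loose. Origin: centre of its underside.
- tape_roll: Bystander: cardboard roll core, 90 mm in diameter, 45 mm high, standing flat. Origin: centre of its underside.
- mug: Bystander: white mug, 76 mm in diameter, 90 mm high, handle to its own +y. Origin: centre of its underside.
- small_jar: Bystander: small amber jar with black cap, 38 mm in diameter, 50 mm high, standing between the scale's open end and the keypads. Origin: centre of its underside.
Mind the look-alikes: they are no part of the job. What is shaped like the tin but blue is not meant.

How it is judged (in metres and radians):
On the way, in this order (a step that is already met when the one before it is completed fails the run):
1. the tin stands on the pan against the end stop (y of tin in the frame of scale between 0.115 and 0.13 m and x of tin in the frame of scale between -0.03 and 0.03 m and z of tin in the frame of scale between 0.044 and 0.056 m and angle between tin's own z axis and vertical below 0.08 rad and linear speed of tin below 0.02 m/s), for 0.2 s.
2. with the tin there, the round key is fully down and kept down for a second (y of tin in the frame of scale between 0.115 and 0.13 m and x of tin in the frame of scale between -0.03 and 0.03 m and z of tin in the frame of scale between 0.044 and 0.056 m and angle between tin's own z axis and vertical below 0.08 rad and value of joint round_key above 0.0055 m), for 1 s.
At the end, for the whole second after the job is handed in: The tin stands upright and at rest on the pan within 8 mm of the end stop and within 30 mm of the deck's middle line; after it got there the round key was held at least 5.5 mm down for at least 1 s; both keys are up again (y of tin in the frame of scale between 0.115 and 0.13 m and x of tin in the frame of scale between -0.03 and 0.03 m and z of tin in the frame of scale between 0.044 and 0.056 m and angle between tin's own z axis and vertical below 0.08 rad and linear speed of tin below 0.01 m/s and value of joint each of round_key, square_key below 0.0015 m); the robot touches nothing.
It fails at once if the round key is pressed before the tin is against the stop (value of joint round_key above 0.003 m and y of tin in the frame of scale below 0.11 m).
It fails at once if the key in the square well is pressed (value of joint square_key above 0.003 m).
It fails at once if the tin is lifted off the deck (z of tin in the frame of scale above 0.064 m).
It fails at once if the tin is tipped or falls off the deck (angle between tin's own z axis and vertical above 0.35 rad or z of tin in the frame of scale below 0.04 m).
It fails at once if something else on the bench is moved or lifted (by more than 20 mm) (distance of any of jar, spray_can, screwdriver, wrench, carton, tape_roll, mug, small_jar from where it was at the start of the episode above 0.02 m).
It also fails if it takes over 58 s, if anything falls off the work surface, if the arm or the gripper's body presses on something with over 40 N, if the wrist force passes 120 N, or if a joint passes its speed limit or range.

### The arm

A 6-joint arm with a two-finger parallel gripper is mounted at the origin on the work surface. World frame = base frame: x ahead of the robot, y to its left, z up, the work surface at z = 0. Lengths are in mm, angles in degrees, forces in N, time in s.
With the tool pointing down it reaches from about 300 to 850 mm from the base axis. Payload 4.2 kg.
Tool frame: the origin (TCP) lies at the very end of the fingers, on their centre line; the grasp point (between the pads) lies 19 mm behind it; z points along the fingers, y is the line along which they close (so a half turn about z gives the same grasp; the last joint's range is limited). The gripper opens to 91 mm and grips with 3 to 60 N. Pads are 32 mm wide; open, the fingers measure 118 mm over their backs; the gripper's body (76 mm by 178 mm) begins 60 mm behind the grasp point.
Start: joints at [64.229, 18.312, 89.639, -0, 72.044, -1.146], TCP at [239.6, 522.719, 213.976] pointing down, gripper open.
Joint ranges: [-177.97, 177.97], [-48.28, 115.42], [12.27, 149.76], [-77.06, 257.06], [2.81, 150.46], [-146.56, 146.56]. Speed limits (degrees/s): [147.25, 147.25, 180, 180, 180, 180].

### API

Orientations are given as [roll, pitch, yaw] about the fixed x, y, z axes, in that order (R = Rz(yaw) Ry(pitch) Rx(roll)).
In Python, from workcell import env, eyes gives the robot as it stands.
- The arm moves only by the tool send_rows, never from a script. Its argument "targets" is text: rows parted by semicolons, each of 7 numbers parted by spaces: the shift along the tool's x, y, z in m, then the turn, a rotation vector about the tool's x, y, z in degrees, then the opening in per cent of the stroke, from 0 (shut) to 100 (fully open). A call has 1 to 12 rows; each row is the pose to reach, as a shift and turn from the pose commanded when the call began, along the tool's axes at that moment; what a row does not reach only later rows make up. A row lasts 1/12 s, in which the tool goes at most 41.7 mm and 7.16 degrees, less where a joint would pass 70% of its speed; a pose out of reach is approached as far as the arm can. A call with a gripper value outside its range is refused whole. The fingers move at their own pace and stop on an object; "grip_force" is the grip in N (left out, the last holds). Time passes only in rows, so rows that repeat a pose let the fingers close. It gives the time, the measured TCP pose, the force, the opening and the grip force at its end, in the units of the state.
- env.state(): the state, without advancing time (a new reading comes with each control period).
- eyes.grab_frame(name): name is "scene" or "top" or "wrist"; returns a dict with "image" (384x512x3 uint8, blue, green, red), "fovy" (degrees; the focal length in pixels is half the picture's height over the tangent of half this angle, whatever the lens; pixels are square), "cx", "cy" (the principal point, pixels), "eye" and "attitude" of the camera in the world. Camera axes: x right, y up, looking along -z (the intrinsics and any distortion apply to the point x, -y, -z); pixel columns grow to the right and rows downward; lengths in mm; the calibration is good to about 2 mm. The wrist camera is an equidistant fisheye: a pixel r from the principal point sees the ray r / f radians off the axis. A picture is of the moment at which its call begins. There is no depth.
- env.job_done(): hands the job in; it is judged then, once.
The state is a dict: "time_s": time; "qpos": joint angles; "qvel": joint speeds; "effort": joint torques, N m; "ee_pos": TCP position; "ee_rot": TCP orientation; "force": force on the tool from outside, world axes, zero at the start; "torque": the same for the moment, N m; "gripper_width": finger opening in mm; "gripper_force": force on a finger pad.
Only numpy, scipy, OpenCV 4.12 (cv2) and the standard library are available. Lean on these libraries where they do the work, as an engineer would, in place of code of your own. Each camera call takes 0.05 s, during which the arm holds its last target. There are 200 camera calls.

## Working session

There is one attempt and no reset: what is moved stays moved. The work goes in short steps, Python scripts to look and compute and a tool call to move; the robot and the scene stay as the last step left them, time stands still between calls to the robot, and variables do not carry over. Pictures are saved under pics/ and viewed, at most 12 in all, crops included, and the job is handed in when it is done.

Besides the shell and the picture viewer there is one more tool, called after "Request:" in YAML: its name, and indented under it one key for each argument. send_rows: Moves the arm, as the interface text tells. Its arguments: {"type":"object","properties":{"targets":{"type":"string"},"grip_force":{"type":"number"}},"required":["targets"]}

```bash
mkdir -p pics; ls; python3 - <<'E'
from workcell import env, eyes
import cv2, numpy as np
for n in("scene","top"):
    f=eyes.grab_frame(n); cv2.imwrite(f"pics/{n}0.png",f["image"]); print(n,{k:v for k,v in f.items() if k!="image"})
print(env.state())
E
```

```text
pics
scene {'fovy': 56.72095104655494, 'cx': 258.07281751006116, 'cy': 189.57556892120803, 'eye': array([1173.25926319, -397.21885792,  700.75380635]), 'attitude': array([51.81549754,  0.10670031, 55.08119711])}
top {'fovy': 51.88012214980893, 'cx': 253.8294232621999, 'cy': 194.5699644845769, 'eye': array([ 237.48989788,   82.67072278, 1362.42273688]), 'attitude': array([ 1.16343127e+01, -1.85753092e-02, -9.47369842e+01])}
{'time_s': 0.1, 'qpos': array([ 6.42296834e+01,  1.83473520e+01,  8.96953826e+01, -8.07333331e-04,
        7.20439141e+01, -1.14690731e+00]), 'qvel': array([ 0.07541655, -0.08984171, -0.25924216, -0.00622978,  0.01238396,
       -0.06094487]), 'effort': array([ 6.25645280e-04, -4.13333058e+01, -2.32509398e+01,  7.27679813e-02,
        4.22381738e-02, -6.68373082e-05]), 'ee_pos': array([239.40556325, 522.33040644, 213.23795766]), 'ee_rot': array([-1.79913353e+02, -9.66877170e-04,  1.55376839e+02]), 'force': array([-0.37403308,  0.27386434,  1.5634948 ]), 'torque': array([-0.0197872 ,  0.02902887,  0.03654358]), 'gripper_force': 0.0, 'gripper_width': 91.20721866500625}
```

View pics/top0.png

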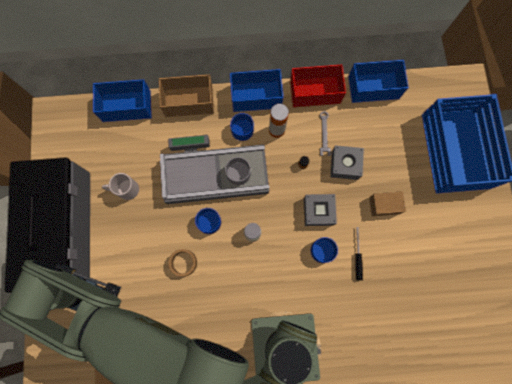

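View pics/scene0.png

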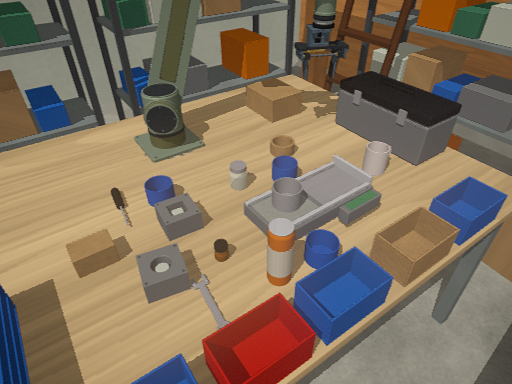

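Top view: the scale spans (162–268, 147–202), stop on its left end (world +y), display at (188,143), the tin at (237,172). The round pad is at (347,162), the square pad at (320,210) and the small jar at (304,162). The scene view agrees.

```bash
cat > h.py <<'E'
import numpy as np, cv2
from scipy.spatial.transform import Rotation as Ro
from workcell import env, eyes
def cam(f):
    return Ro.from_euler('xyz',f["attitude"],degrees=True).as_matrix(), f["image"].shape[0]/2/np.tan(np.radians(f["fovy"]/2)), f["eye"]
def ray(f,u,v,fish=False):
    R,fl,e=cam(f); a=np.array([(u-f["cx"])/fl,(v-f["cy"])/fl])
    if fish:
        r=np.hypot(*a); s=np.sin(r)/max(r,1e-9); d=np.array([a[0]*s,-a[1]*s,-np.cos(r)])
    else: d=np.array([a[0],-a[1],-1]); d/=np.linalg.norm(d)
    return e,R@d
def onz(f,u,v,z,fish=False):
    e,d=ray(f,u,v,fish); return (e+d*(z-e[2])/d[2])
def cross(r1,r2):
    (a,d),(b,g)=r1,r2; s=np.linalg.lstsq(np.c_[d,-g],b-a,rcond=None)[0]
    p,q=a+s[0]*d,b+s[1]*g; return (p+q)/2,np.linalg.norm(p-q)
E
python3 - <<'E'
from h import *
t=cv2.imread("pics/top0.png"); s=cv2.imread("pics/scene0.png")
a=cv2.resize(t[130:240,150:370],None,fx=3.6,fy=3.6,interpolation=cv2.INTER_CUBIC)
cv2.imwrite("pics/crop_top.png",a[:, :800])
for n,im in(("top",t),("scene",s)):
    h=cv2.cvtColor(im,cv2.COLOR_BGR2HSV)
    w=((h[...,1]<60)&(h[...,2]>165)).astype(np.uint8)
    c,l,st,ce=cv2.connectedComponentsWithStats(w)
    print(n,[(st[i].tolist(),ce[i].round(1).tolist()) for i in range(1,c) if st[i,4]>25])
    g=((h[...,1]<40)).astype(np.uint8)
    for k in cv2.findContours(g,cv2.RETR_EXTERNAL,cv2.CHAIN_APPROX_NONE)[0]:
        A=cv2.contourArea(k)
        if 500<A<9000: print(" grey",A,cv2.boundingRect(k),cv2.boxPoints(cv2.minAreaRect(k)).round(1).tolist())
E
```

```text
top [([272, 105, 15, 14, 150], [279.5, 111.4]), ([189, 147, 76, 9, 118], [224.0, 150.9]), ([160, 155, 5, 41, 80], [162.5, 174.2]), ([344, 158, 8, 8, 45], [347.5, 161.2]), ([187, 185, 82, 11, 144], [227.9, 190.4]), ([317, 206, 7, 8, 56], [320.0, 209.5])]
 grey 1364.5 (268, 339, 44, 45) [[268.0, 383.0], [268.0, 339.0], [311.0, 339.0], [311.0, 383.0]]
 grey 755.0 (0, 321, 25, 46) [[0.0, 366.0], [0.0, 321.0], [24.0, 321.0], [24.0, 366.0]]
 grey 846.5 (304, 195, 32, 30) [[304.0, 195.0], [335.0, 195.0], [335.0, 224.0], [304.0, 224.0]]
 grey 728.0 (0, 186, 14, 126) [[-0.0, 186.0], [13.0, 186.0], [13.0, 311.0], [0.0, 311.0]]
 grey 2334.5 (55, 159, 64, 139) [[29.899999618530273, 167.39999389648438], [83.0999984741211, 153.89999389648438], [119.30000305175781, 295.8999938964844], [66.0, 309.3999938964844]]
 grey 861.5 (331, 146, 32, 33) [[330.20001220703125, 176.1999969482422], [333.0, 145.5], [363.5, 148.1999969482422], [360.70001220703125, 179.0]]
 grey 5154.0 (160, 135, 109, 68) [[156.0, 140.3000030517578], [261.79998779296875, 128.89999389648438], [268.70001220703125, 192.60000610351562], 
[... 204 characters left out ...]
[269, 182, 101, 54, 645], [302.2, 216.1]), ([245, 190, 27, 14, 88], [258.3, 196.6]), ([172, 208, 11, 7, 53], [177.0, 210.9]), ([269, 248, 15, 29, 319], [275.8, 263.2]), ([156, 263, 13, 9, 89], [161.8, 267.1])]
 grey 2055.0 (136, 243, 54, 60) [[133.39999389648438, 256.20001220703125], [177.1999969482422, 241.60000610351562], [192.60000610351562, 287.79998779296875], [148.8000030517578, 302.3999938964844]]
 grey 1433.5 (154, 193, 49, 48) [[152.10000610351562, 204.3000030517578], [191.10000610351562, 188.8000030517578], [205.89999389648438, 225.6999969482422], [166.89999389648438, 241.1999969482422]]
 grey 619.0 (146, 106, 32, 27) [[146.0, 106.0], [177.0, 106.0], [177.0, 132.0], [146.0, 132.0]]
```

View pics/crop_top.png

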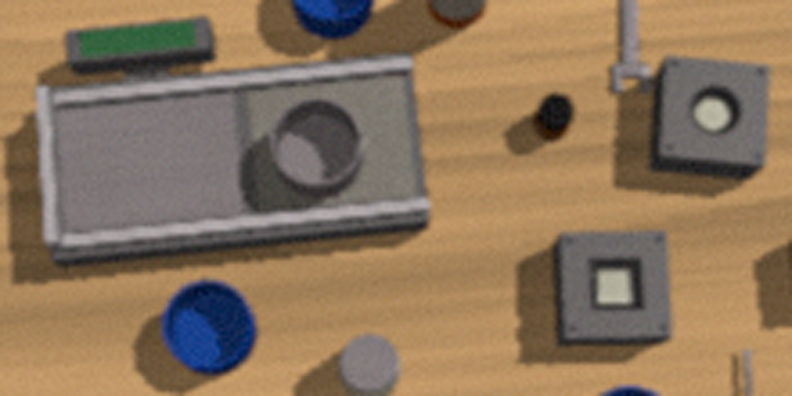

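The crop shows the round key centred near (347.5,161), the tin rim near (238,170), and the rails' outer top corners near (264,146), (269,186), (161,154) and (163,198).

```bash
python3 - <<'E'
from h import *
t=eyes.grab_frame("top"); s=eyes.grab_frame("scene")
P=lambda n,x:print(n,np.round(x,1))
key=cross(ray(t,347.5,161.2),ray(s,161.8,267.1)); P("key",key[0]);print(key[1])
sq=cross(ray(t,320,209.5),ray(s,177,210.9)); P("sq",sq[0])
tin=cross(ray(t,150+317/3.6,130+144/3.6),ray(s,287,187.5)); P("tin rim",tin[0]);print(tin[1])
P("tin z110",onz(t,150+317/3.6,130+144/3.6,110))
C=[onz(t,150+u/3.6,130+v/3.6,61) for u,v in((410,57),(428,202))]
D=[onz(t,150+u/3.6,130+v/3.6,83) for u,v in((40,88),(47,247))]
for c in C+D:P("corner",c)
P("scale len dir",np.degrees(np.arctan2(*( (D[0]+D[1]-C[0]-C[1])[:2][::-1]))))
P("jar small",onz(t,150+555/3.6,130+112/3.6,50))
P("display",[onz(t,150+u/3.6,130+v/3.6,68) for u,v in((68,33),(213,20),(213,48),(72,62))])
E
```

```text
key [ 599.1 -273.3   44.4]
1.2353828433809015
sq [ 437.9 -159.3   44.6]
tin rim [584.4 107.4 100.6]
3.487464119630824
tin z110 [580.8 105.8 110. ]
corner [672.9  11.3  61. ]
corner [529.4   7.   61. ]
corner [663.8 361.4  83. ]
corner [511.1 360.4  83. ]
scale len dir 92.2
jar small [ 610.  -123.2   50. ]
display [[721.6 336.   68. ]
 [723.2 196.8  68. ]
 [695.1 198.5  68. ]
 [692.2 333.3  68. ]]
```

Request:
send_rows:
  targets: "-0.040 -0.023 0 0 0 5 55;-0.080 -0.046 0 0 0 10 55;-0.120 -0.070 0 0 0 15 55;-0.155 -0.090 0 0 0 20 55;-0.190 -0.110 0 0 0 25 55;-0.225 -0.130 0 0 0 30 55;-0.260 -0.150 0 0 0 35 55;-0.295 -0.171 0 0 0 40 55;-0.330 -0.191 0 0 0 45 55;-0.365 -0.212 0 0 0 50 55;-0.400 -0.232 0 0 0 55 55;-0.430 -0.249 0 0 0 60 55"

```text
time_s: 1.2
ee_pos: [527.6, 114.9, 213.9]
ee_rot: [180.0, 0.0, 95.1]
force: [0.4, 1.1, 0.2]
gripper_width: 50.3
gripper_force: 0.0
```

```bash
python3 - <<'E'
from h import *
import pickle
f=eyes.grab_frame("wrist"); cv2.imwrite("pics/w0.png",f["image"]); pickle.dump(f,open("w0.pkl","wb")); print(f["fovy"],f["cx"],f["cy"],f["eye"],f["attitude"])
E
```

```text
65.70646984690485 253.80199351016833 189.7389702278597 [521.35887914 190.86219685 384.90045353] [-1.57089480e+01 -6.58112277e-03  5.03943596e+00]
```

Request:
send_rows:
  targets: "-0.030 0.017 0 0 0 1 55;-0.060 0.035 0 0 0 2 55;-0.085 0.049 0 0 0 3 55;-0.085 0.049 0 0 0 3 55;-0.085 0.049 0 0 0 3 55"

```text
time_s: 1.67
ee_pos: [583.7, 36.3, 213.3]
ee_rot: [-179.9, -0.0, 92.3]
force: [-0.0, 0.6, 0.5]
gripper_width: 50.3
gripper_force: 0.0
```

```bash
python3 - <<'E'
from h import *
import pickle
f=eyes.grab_frame("wrist"); cv2.imwrite("pics/w1.png",f["image"]); pickle.dump(f,open("w1.pkl","wb")); print(f["fovy"],f["cx"],f["cy"],f["eye"],f["attitude"])
g=pickle.load(open("w0.pkl","rb"))
cv2.imwrite("pics/w01.png",cv2.resize(np.vstack([g["image"],f["image"]]),(400,600)) if 0 else np.hstack([g["image"],f["image"]])[:, :][::1][:, :].copy() if 0 else cv2.resize(np.hstack([g["image"],f["image"]]),(800,300)))
E
```

```text
65.70646984690485 253.80199351016833 189.7389702278597 [581.43926543 112.3749484  384.29606771] [-15.68224852   0.06929235   2.21155724]
```

View pics/w1.png

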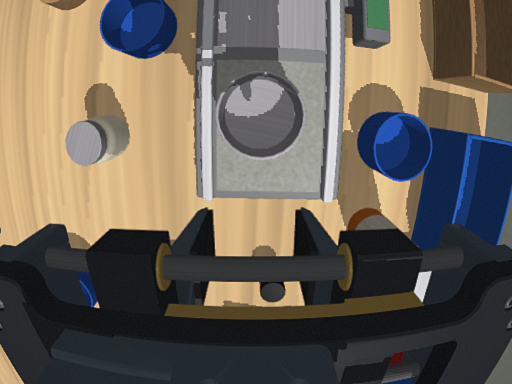

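The wrist view shows the tin rim centred at about (260,115), rails at columns 203–213 and 323–335 near row 195, and the fingertips at rows ~210, behind the deck end.

```bash
python3 - <<'E'
from h import *
import pickle
fs=[pickle.load(open(f"w{i}.pkl","rb")) for i in(0,1)]
c=[]
for f in fs:
    g=cv2.medianBlur(cv2.cvtColor(f["image"],cv2.COLOR_BGR2GRAY),3)
    h=cv2.HoughCircles(g,cv2.HOUGH_GRADIENT_ALT,1,30,param1=120,param2=0.6,minRadius=28,maxRadius=60)
    print(None if h is None else h[0].round(1).tolist())
f=fs[1]
h=cv2.cvtColor(f["image"],cv2.COLOR_BGR2HSV)
for v in (20,70,120,180,195):
    m=(h[v,190:350,1]<50)&(h[v,190:350,2]>185); x=np.flatnonzero(m)+190; print(v,x.tolist())
print(onz(f,260,115,110,True),onz(f,303,115,110,True)-onz(f,218,115,110,True))
print("deck end",onz(f,270,198,50,True))
for v in(70,195):
  for u in (200,213,323,335): print(v,u,onz(f,u,v,61,True).round(1))
E
```

```text
[[182.0, 78.0, 35.20000076293945], [311.0, 203.0, 53.79999923706055], [311.0, 203.0, 39.20000076293945], [386.0, 261.0, 34.5], [98.0, 16.0, 32.400001525878906], [71.0, 71.0, 32.900001525878906], [412.0, 208.0, 29.899999618530273]]
[[258.0, 114.0, 44.0], [396.0, 147.0, 35.400001525878906], [73.0, 210.0, 40.099998474121094], [258.0, 114.0, 34.900001525878906], [78.0, 138.0, 33.0], [378.0, 266.0, 50.20000076293945], [144.0, 25.0, 32.70000076293945]]
20 [331, 332, 333, 334, 335, 336, 337, 338, 339]
70 [202, 203, 204, 205, 206, 207, 208, 209, 210, 211, 331, 332, 333, 334, 335, 336, 337, 338, 339]
120 [202, 203, 204, 205, 206, 207, 208, 209, 210, 329, 330, 331, 332, 333, 334, 335, 336, 337]
180 [203, 204, 205, 206, 207, 208, 209, 210, 211, 326, 327, 328, 329, 330, 331, 332, 333]
195 [203, 204, 205, 206, 207, 208, 209, 210, 211, 324, 325, 326, 327, 328, 329, 330, 331, 332]
[586.99968925 106.46903611 110.        ] [78.09119988  3.31518957  0.        ]
deck end [604.12093254   9.2137625   50.        ]
70 200 [521.4 153.5  61. ]
70 213 [535.6 153.4  61. ]
70 323 [654.4 159.5  61. ]
70 335 [668. 161.  61.]
195 200 [523.1  13.   61. ]
195 213 [538.2  13.6  61. ]
195 323 [664.7  18.5  61. ]
195 335 [679.2  19.   61. ]
```

```bash
python3 - <<'E'
from h import *
import pickle
a,b=[pickle.load(open(f"w{i}.pkl","rb")) for i in(0,1)]
print("tin rim",cross(ray(a,311,203,True),ray(b,258,114,True)))
t=eyes.grab_frame("top"); print("can top",onz(t,279.5,111.4,170), onz(t,277,134,5))
c=onz(b,373,225,170,True); print(c)
E
```

```text
tin rim (array([584.70560639, 107.13721843, 115.11811743]), np.float64(0.9079047400902046))
can top [748.16380967 -43.08925825 170.        ] [732.51095519 -43.09160526   5.        ]
[682.84193201  25.90488744 170.        ]
```

Request:
send_rows:
  targets: "0 0 0.035 0 0 0 55;0 0 0.070 0 0 0 55;0 0 0.105 0 0 0 55;0 0 0.130 0 0 0 55;0 0 0.145 0 0 0 55;0 0 0.151 0 0 0 55;0 0 0.151 0 0 0 55;0 0 0.151 0 0 0 55"

```text
time_s: 2.43
ee_pos: [583.8, 38.0, 63.8]
ee_rot: [179.9, -0.0, 92.4]
force: [-0.1, -0.0, 0.3]
gripper_width: 50.4
gripper_force: 0.0
```

Request:
send_rows:
  targets: "0.006 0 0 0 0 0 55;0.012 0.001 0 0 0 0 55;0.018 0.001 0 0 0 0 55;0.024 0.002 0 0 0 0 55;0.030 0.002 0 0 0 0 55;0.036 0.003 0 0 0 0 55;0.042 0.003 0 0 0 0 55;0.048 0.004 0 0 0 0 55;0.054 0.004 0 0 0 0 55;0.060 0.005 0 0 0 0 55;0.066 0.005 0 0 0 0 55;0.072 0.005 0 0 0 0 55"

```text
time_s: 3.43
ee_pos: [585.5, 109.9, 62.9]
ee_rot: [-180.0, -0.0, 92.4]
force: [0.4, -1.1, 0.5]
gripper_width: 50.3
gripper_force: 0.6
```

```bash
python3 - <<'E'
from h import *
f=eyes.grab_frame("wrist"); cv2.imwrite("pics/w2.png",f["image"])
g=cv2.medianBlur(cv2.cvtColor(f["image"],cv2.COLOR_BGR2GRAY),3)
h=cv2.HoughCircles(g,cv2.HOUGH_GRADIENT_ALT,1,30,param1=120,param2=0.6,minRadius=28,maxRadius=60)
for u,v,r in h[0]: print(u,v,r,onz(f,u,v,110,True).round(1))
s=env.state();print(s["ee_pos"],s["force"])
E
```

```text
125.0 271.0 40.51376 [519.3 104.8 110. ]
86.0 66.0 43.519524 [505.3 206.8 110. ]
40.0 90.0 32.030098 [476.6 198.2 110. ]
438.0 234.0 37.551273 [682.5 130.9 110. ]
[585.43477021 110.9942295   62.87817265] [-0.19041601  1.3038519  -0.11799324]
```

View pics/w2.png

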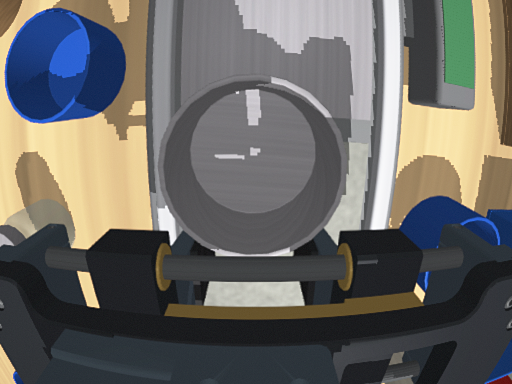

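The tin sits centred against both fingers, rim centre at about (253,164), about 12 mm left of the deck middle (column ~273). I'll continue and steer slightly right.

Request:
send_rows:
  targets: "0.007 0.001 0 0 0 0 55;0.014 0.001 0 0 0 0 55;0.022 0.002 0 0 0 0 55;0.030 0.002 0 0 0 0 55;0.038 0.003 0 0 0 0 55;0.046 0.003 0 0 0 0 55;0.054 0.004 0 0 0 0 55;0.062 0.004 0 0 0 0 55;0.070 0.005 0 0 0 0 55;0.078 0.005 0 0 0 0 55;0.086 0.006 0 0 0 0 55;0.092 0.006 0 0 0 0 55"

```text
time_s: 4.48
ee_pos: [587.9, 202.6, 63.0]
ee_rot: [180.0, -0.0, 92.4]
force: [0.3, -1.3, 0.5]
gripper_width: 50.2
gripper_force: 0.2
```

Request:
send_rows:
  targets: "0.006 0.001 0 0 0 0 55;0.012 0.001 0 0 0 0 55;0.018 0.002 0 0 0 0 55;0.024 0.002 0 0 0 0 55;0.028 0.002 0 0 0 0 55;0.032 0.003 0 0 0 0 55;0.035 0.003 0 0 0 0 55;0.038 0.003 0 0 0 0 55;0.040 0.003 0 0 0 0 55;0.042 0.003 0 0 0 0 55"

```text
time_s: 5.32
ee_pos: [588.9, 243.7, 63.0]
ee_rot: [-180.0, 0.0, 92.4]
force: [0.4, -0.5, -0.6]
gripper_width: 50.0
gripper_force: 0.3
```

```bash
python3 - <<'E'
from h import *
f=eyes.grab_frame("wrist"); cv2.imwrite("pics/w3.png",f["image"])
s=env.state();print(s["ee_pos"],s["force"])
E
```

```text
[588.9599214  244.00176131  62.96512987] [ 0.10507999  0.20097315 -0.55251981]
```

View pics/w3.png

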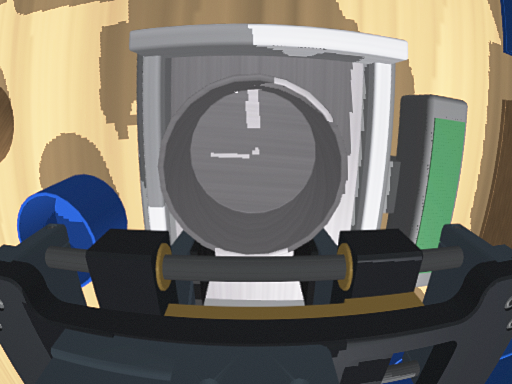

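The tin (rim centre about (253,164)) is close to the stop, whose inner edge is at row ~55. I'll advance slowly until the force rises.

Request:
send_rows:
  targets: "0.0015 0 0 0 0 0 55;0.003 0 0 0 0 0 55;0.0045 0 0 0 0 0 55;0.006 0 0 0 0 0 55;0.0075 0 0 0 0 0 55;0.009 0 0 0 0 0 55"

```text
time_s: 5.87
ee_pos: [588.6, 252.7, 63.0]
ee_rot: [180.0, -0.0, 92.4]
force: [0.3, -0.5, -0.3]
gripper_width: 50.0
gripper_force: 0.2
```

Request:
send_rows:
  targets: "0.001 0 0 0 0 0 55;0.002 0 0 0 0 0 55;0.003 0 0 0 0 0 55;0.004 0 0 0 0 0 55;0.005 0 0 0 0 0 55"

```text
time_s: 6.28
ee_pos: [588.3, 257.6, 63.0]
ee_rot: [-180.0, -0.0, 92.4]
force: [0.7, -0.1, -1.0]
gripper_width: 50.2
gripper_force: 0.3
```

Request:
send_rows:
  targets: "0.001 0 0 0 0 0 55;0.002 0 0 0 0 0 55;0.003 0 0 0 0 0 55;0.004 0 0 0 0 0 55"

```text
time_s: 6.62
ee_pos: [588.2, 261.7, 63.0]
ee_rot: [180.0, -0.0, 92.4]
force: [-0.6, 0.1, 0.9]
gripper_width: 50.1
gripper_force: 0.3
```

```bash
python3 - <<'E'
from h import *
f=eyes.grab_frame("wrist"); t=eyes.grab_frame("top")
a=f["image"][20:270,100:440]; b=cv2.resize(t["image"][125:215,145:280],None,fx=3,fy=3,interpolation=cv2.INTER_CUBIC)
c=np.zeros((270,750,3),np.uint8); c[:250,:340]=a; c[:270,345:]=b
cv2.imwrite("pics/w4.png",c)
s=env.state();print(s["ee_pos"],s["force"])
E
```

```text
[588.21845967 261.74462275  62.99737905] [ 0.21911952 -0.33673768  0.59261067]
```

View pics/w4.png

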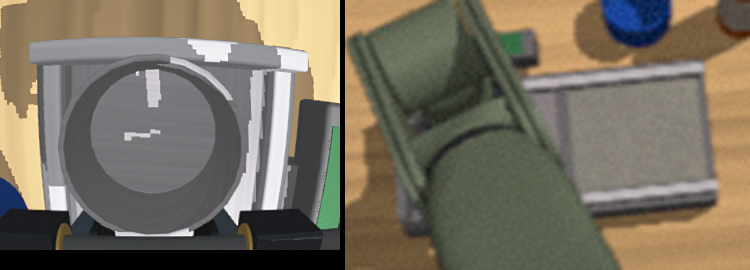

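The tin's rim now reaches the stop's line (stop edge at row ~63 in the crop), but contact force isn't visible yet, so I'll go on in small steps.

Request:
send_rows:
  targets: "0.001 0 0 0 0 0 55;0.002 0 0 0 0 0 55;0.002 0 0 0 0 0 55"

```text
time_s: 6.97
ee_pos: [588.3, 262.1, 63.2]
ee_rot: [180.0, 0.1, 92.4]
force: [0.0, -5.7, 1.5]
gripper_width: 50.0
gripper_force: 2.6
```

Request:
send_rows:
  targets: "0.001 0 0 0 0 0 55;0.002 0 0 0 0 0 55;0.002 0 0 0 0 0 55"

```text
time_s: 7.22
ee_pos: [588.3, 262.3, 63.3]
ee_rot: [-180.0, 0.3, 92.4]
force: [0.6, -10.8, 3.0]
gripper_width: 49.5
gripper_force: 4.8
```

Firm contact with the stop (10.8 N). Backing off, closing the fingers and rising.

Request:
send_rows:
  targets: "-0.003 0 0 0 0 0 55;-0.008 0 0 0 0 0 55;-0.016 0 0 0 0 0 55;-0.030 0 0 0 0 0 55;-0.055 0 0 0 0 0 55;-0.080 0 0 0 0 0 30;-0.085 0 -0.030 0 0 0 0;-0.090 0 -0.065 0 0 0 0;-0.095 0 -0.100 0 0 0 0;-0.100 0 -0.135 0 0 0 0;-0.110 0 -0.167 0 0 0 0;-0.120 0 -0.167 0 0 0 0"

```text
time_s: 8.22
ee_pos: [596.3, 145.4, 237.7]
ee_rot: [179.2, -0.2, 92.4]
force: [0.8, 0.3, 1.0]
gripper_width: 6.4
gripper_force: 0.0
```

```bash
python3 - <<'E'
from h import *
f=eyes.grab_frame("wrist"); cv2.imwrite("pics/w5.png",f["image"])
g=cv2.medianBlur(cv2.cvtColor(f["image"],cv2.COLOR_BGR2GRAY),3)
h=cv2.HoughCircles(g,cv2.HOUGH_GRADIENT_ALT,1,30,param1=120,param2=0.6,minRadius=28,maxRadius=60)
for u,v,r in h[0]: print(u,v,r,onz(f,u,v,110,True).round(1))
print(f["eye"],env.state()["ee_pos"])
E
```

```text
123.0 106.0 32.208813 [457.6 224.4 110. ]
251.0 37.0 32.292614 [589.7 294.8 110. ]
65.0 53.0 39.657475 [379.1 290.5 110. ]
94.0 197.0 35.359818 [414.5 122.6 110. ]
456.0 112.0 54.560123 [834.7 242.5 110. ]
376.0 227.0 30.966421 [742.7  98.3 110. ]
65.0 53.0 31.571655 [379.1 290.5 110. ]
[591.30692742 220.97247541 408.82659783] [594.90032637 143.10297528 234.21211049]
```

View pics/w5.png

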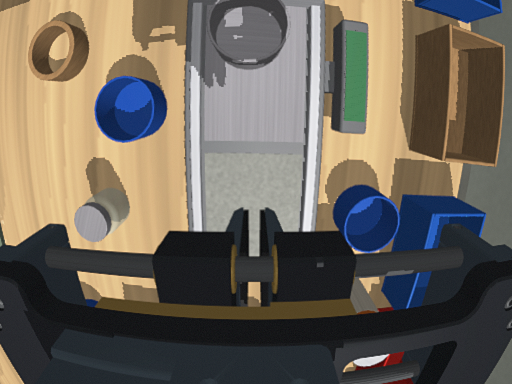

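The tin stays on the pan near the stop (rim centre about (248,30)). Now to the round pad.

Request:
send_rows:
  targets: "-0.040 -0.001 0 0 0 0 0;-0.080 -0.002 0 0 0 0 0;-0.120 -0.004 0 0 0 0 0;-0.160 -0.005 0 0 0 0 0;-0.200 -0.006 0 0 0 0 0;-0.240 -0.007 0 0 0 0 0;-0.280 -0.008 0 0 0 0 0;-0.320 -0.010 0 0 0 0 0;-0.360 -0.011 0 0 0 0 0;-0.400 -0.012 0 0 0 0 0;-0.440 -0.013 0 0 0 0 0;-0.450 -0.014 0 0 0 0 0"

```text
time_s: 9.27
ee_pos: [596.1, -310.5, 227.3]
ee_rot: [-179.8, 0.1, 92.1]
force: [-1.0, -0.3, -0.1]
gripper_width: 0.3
gripper_force: 0.0
```

Request:
send_rows:
  targets: "-0.020 0 0.020 0 0 0 0;-0.038 0 0.045 0 0 0 0;-0.038 0 0.060 0 0 0 0;-0.038 0 0.060 0 0 0 0;-0.038 0 0.060 0 0 0 0"

```text
time_s: 9.68
ee_pos: [598.2, -341.8, 168.0]
ee_rot: [-179.8, -0.2, 92.4]
force: [1.0, -0.4, 0.4]
gripper_width: 0.5
gripper_force: 0.0
```

```bash
cat > k.py <<'E'
from h import *
import pickle,sys
n=sys.argv[1]
f=eyes.grab_frame("wrist"); cv2.imwrite(f"pics/{n}.png",f["image"]); pickle.dump(f,open(n+".pkl","wb"))
h=cv2.cvtColor(f["image"],cv2.COLOR_BGR2HSV)
w=((h[...,1]<60)&(h[...,2]>150)).astype(np.uint8)
c,l,st,ce=cv2.connectedComponentsWithStats(w)
for i in range(1,c):
    if st[i,4]>150: print(st[i].tolist(),ce[i].round(1),onz(f,*ce[i],46,True).round(1))
s=env.state();print(f["eye"],s["ee_pos"],s["ee_rot"],s["force"],s["gripper_width"])
E
python3 k.py k0
```

```text
[100, 1, 27, 27, 466] [110.8  13.7] [ 438.5 -159.5   46. ]
[243, 102, 32, 31, 774] [258.4 117.3] [ 600. -274.   46.]
[ 596.17979012 -266.09957538  339.13692957] [ 599.10097709 -341.94967535  169.70166575] [-1.79967538e+02 -5.46804830e-02  9.23898654e+01] [ 0.73134905  0.03097468 -0.29469506] 0.3395849826288817
```

View pics/k0.png

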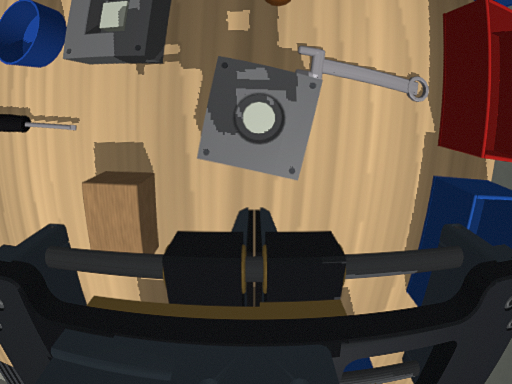

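The wrist view shows the round well at (258,117), the white key centred in it, and the wrench and carton clear. This agrees with the top/scene measurement: (600,-274), height ~45.

Request:
send_rows:
  targets: "0.030 0.002 0.010 0 0 0 0;0.060 0.004 0.030 0 0 0 0;0.068 0.004 0.060 0 0 0 0;0.068 0.004 0.085 0 0 0 0;0.068 0.004 0.090 0 0 0 0;0.068 0.004 0.090 0 0 0 0;0.068 0.004 0.090 0 0 0 0;0.068 0.004 0.090 0 0 0 0"

```text
time_s: 10.4
ee_pos: [602.0, -275.3, 82.4]
ee_rot: [179.8, 0.1, 92.4]
force: [0.5, -0.0, -0.4]
gripper_width: 0.3
gripper_force: 0.0
```

```bash
python3 k.py k1; python3 - <<'E'
import cv2; a=cv2.imread("pics/k1.png")[150:320,160:350]; cv2.imwrite("pics/k1c.png",cv2.resize(a,None,fx=3,fy=3))
E
```

```text
[43, 46, 30, 38, 960] [57.4 64.8] [ 441.3 -160.2   46. ]
[308, 104, 133, 53, 2256] [369.3 134.3] [ 684.8 -212.    46. ]
[439, 138, 23, 30, 262] [448.9 152.6] [ 761.3 -219.4   46. ]
[248, 192, 24, 21, 286] [259.7 202.3] [ 606.6 -266.9   46. ]
[230, 203, 18, 19, 173] [236.  209.6] [ 589.3 -273.3   46. ]
[ 598.64944564 -198.8515816   253.25809125] [ 601.79602851 -275.35531953   82.32798498] [1.79774120e+02 1.11843893e-01 9.23503108e+01] [0.4575827  0.9227206  0.41715075] 0.27630983557089567
```

View pics/k1c.png

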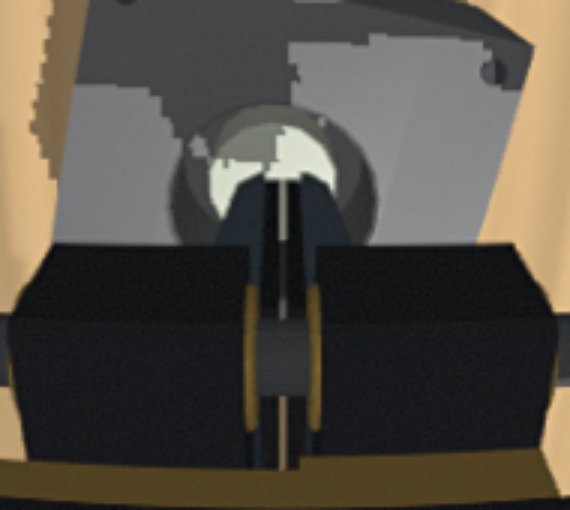

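The crop shows the fingertips about 2 mm right of the well centre (slot at column 283 vs 274 in the crop). I'll correct and go down in steps.

Request:
send_rows:
  targets: "0.001 -0.002 0.003 0 0 0 0;0.001 -0.002 0.010 0 0 0 0;0.001 -0.002 0.020 0 0 0 0;0.001 -0.002 0.028 0 0 0 0;0.001 -0.002 0.031 0 0 0 0;0.001 -0.002 0.031 0 0 0 0"

```text
time_s: 10.95
ee_pos: [597.4, -273.1, 47.1]
ee_rot: [-179.8, -0.1, 92.4]
force: [-0.6, 0.1, -0.6]
gripper_width: 0.5
gripper_force: 0.0
```

Request:
send_rows:
  targets: "0 0 0.001 0 0 0 0;0 0 0.003 0 0 0 0;0 0 0.005 0 0 0 0;0 0 0.007 0 0 0 0;0 0 0.008 0 0 0 0;0 0 0.008 0 0 0 0"

```text
time_s: 11.45
ee_pos: [598.8, -273.7, 41.4]
ee_rot: [179.9, 0.0, 92.4]
force: [-0.4, 0.7, 3.5]
gripper_width: 0.7
gripper_force: 2.0
```

Request:
send_rows:
  targets: "0 0 0.001 0 0 0 0;0 0 0.002 0 0 0 0;0 0 0.003 0 0 0 0;0 0 0.003 0 0 0 0"

```text
time_s: 11.78
ee_pos: [598.8, -273.7, 38.4]
ee_rot: [179.9, 0.0, 92.4]
force: [-1.3, 0.4, 5.8]
gripper_width: 0.4
gripper_force: 3.0
```

Request:
send_rows:
  targets: "0 0 0.0005 0 0 0 0;0 0 0.001 0 0 0 0;0 0 0.0015 0 0 0 0;0 0 0.0015 0 0 0 0"

```text
time_s: 12.12
ee_pos: [598.8, -273.7, 38.1]
ee_rot: [179.9, 0.0, 92.4]
force: [-1.2, 0.6, 11.0]
gripper_width: 0.4
gripper_force: 5.4
```

Bottomed (11 N, above the 6.3 N spring). Hold about 2 s.

Request:
send_rows:
  targets: "0 0 0 0 0 0 0;0 0 0 0 0 0 0;0 0 0 0 0 0 0;0 0 0 0 0 0 0;0 0 0 0 0 0 0;0 0 0 0 0 0 0;0 0 0 0 0 0 0;0 0 0 0 0 0 0;0 0 0 0 0 0 0;0 0 0 0 0 0 0;0 0 0 0 0 0 0;0 0 0 0 0 0 0"

```text
time_s: 13.12
ee_pos: [598.8, -273.7, 38.2]
ee_rot: [179.9, 0.0, 92.4]
force: [-2.5, 0.5, 11.1]
gripper_width: 0.4
gripper_force: 5.5
```

Request:
send_rows:
  targets: "0 0 0 0 0 0 0;0 0 0 0 0 0 0;0 0 0 0 0 0 0;0 0 0 0 0 0 0;0 0 0 0 0 0 0;0 0 0 0 0 0 0;0 0 0 0 0 0 0;0 0 0 0 0 0 0;0 0 0 0 0 0 0;0 0 0 0 0 0 0;0 0 0 0 0 0 0"

```text
time_s: 14.03
ee_pos: [598.8, -273.7, 38.2]
ee_rot: [179.9, 0.0, 92.4]
force: [-2.9, 1.5, 11.1]
gripper_width: 0.4
gripper_force: 5.5
```

Request:
send_rows:
  targets: "0 0 -0.003 0 0 0 0;0 0 -0.007 0 0 0 0;0 0 -0.012 0 0 0 0;0 0 -0.020 0 0 0 0;0 0 -0.040 0 0 0 0;0 0 -0.070 0 0 0 0;0 0 -0.100 0 0 0 0;-0.030 0 -0.130 0 0 0 0;-0.065 0 -0.130 0 0 0 0;-0.070 0 -0.130 0 0 0 0;-0.070 0 -0.130 0 0 0 0;-0.070 0 -0.130 0 0 0 0"

```text
time_s: 15.03
ee_pos: [600.3, -342.8, 165.1]
ee_rot: [-179.9, -0.1, 92.3]
force: [0.2, -0.4, 0.4]
gripper_width: 0.4
gripper_force: 0.0
```

```bash
python3 k.py k2; python3 - <<'E'
from h import *
t=eyes.grab_frame("top")["image"]; w=cv2.imread("pics/k2.png")
a=cv2.resize(t[100:280,90:420],(800,436),interpolation=cv2.INTER_CUBIC)
c=np.zeros((600,800,3),np.uint8); c[:436]=a; c[440:600,:300]=w[50:210,100:400]
cv2.imwrite("pics/end.png",c)
E
```

```text
[97, 0, 27, 27, 514] [108.7  12.5] [ 439.8 -159.7   46. ]
[240, 101, 33, 31, 780] [256.  116.1] [ 600.  -273.9   46. ]
[ 598.23457274 -267.01743931  336.28941622] [ 600.48442066 -342.17701035  165.11883209] [-1.79859239e+02 -1.44589232e-01  9.23778474e+01] [-0.00438306  0.59269956  0.35075705] -0.05296976925338949
```

View pics/end.png

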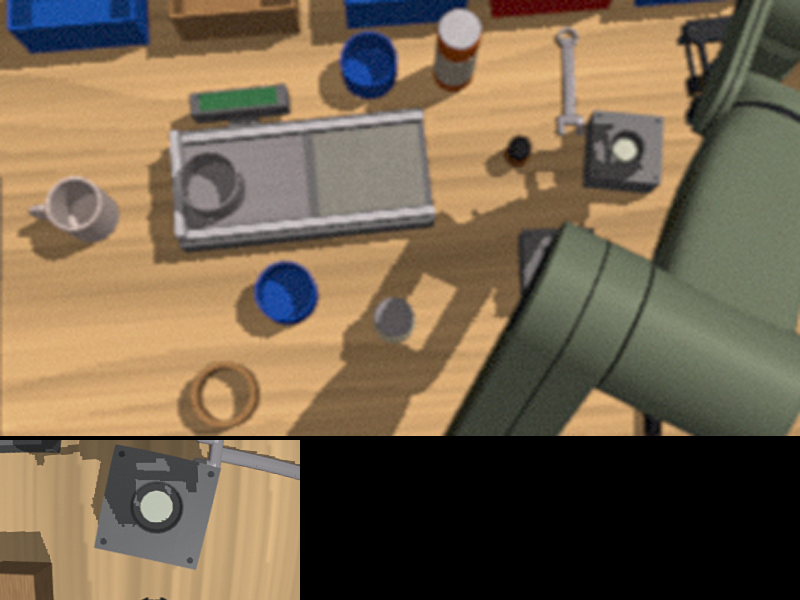

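The tin stands against the stop (crop (210,188)), the key is back up and the bystanders are in place. Handing in.

```bash
python3 -c "
from workcell import env
print(env.job_done())"
```

```text
the job is handed in; nothing more can be done
None
```

I pushed the tin against the end stop, held the round key fully down for about 2 s and released it, then handed the job in with the arm clear at about 15 s on the robot's clock; no verdict came back.

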